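# Draw a slide tray out of its rack to the line and hold it for handing over

## Task

Please hand me the upper slide tray: lightly tip the yellow-knobbed catch at the rack's front corner over to the outside, then take the tray by its black handle with a light grip (40 N at the most) and draw it gently out of the rack until the red line across its bed stands level with the front ends of the runners, so that I can get my hand under it. Past that point it would tip over, so finish while still holding it there, level and with its rear end still on the runners. Don't let the staining jar on it slide or tip, and leave the things standing around alone.

Things in the scene. Friction and masses are not known exactly. Their poses are not given: they have to be found in the camera images.
- rack: Fixed two-tier steel tray rack, 185 mm deep (x), 126 wide (y), 115 high; origin at the centre of its footprint on the worktop. -x is its open front, to which trays are drawn; +y is the catch's side. The upper runners carry the tray at z = 100 mm between guide walls 120 mm apart, 112 mm high; nothing holds it down. The grey tray below belongs to the rack.
- rack_lip (a point): Middle between the front ends of the two upper runners, at the height of their upper face (rack frame: x = -92.5, y = 0, z = 100 mm). Its axes are the rack's. The tray's red line has to come level with this along the rack's x.
- catch (a joint): Gravity catch in front of the tray's corner: dark bar 10 x 5 mm, yellow 16 mm ball 76 mm from the pivot, turning about the rack's x axis. 0 rad = shut, leaning 0.2 rad inwards on its stop, blocking the tray. Pushed outwards (rack +y) past upright (0.2) it falls open by its weight and hangs outside at 2.6. Takes under 1 N.
- catch_knob (a point): Centre of the catch's yellow ball. Shut: rack frame x = -99, y = 40, z = 162 mm; the pivot is at x = -99, y = 55, z = 88 mm.
- tray: Loose white slide tray in the upper tier, 185 long (x), 116 wide (y), walls 14 high, bed 4 mm thick, 0.4 to 0.65 kg; three slides are fixed in it. Origin: centre of its underside; axes as the rack's, front end at x = -92.5 mm. 2 mm of play on either side. With the red line at the lip, tray and jar are about 20 mm past balance and tip unless held.
- tray_handle (a point): Centre of the black handle bar, 14 mm (x) x 46 (y) x 14 high, 15 mm behind the tray's front end, underside 27 and top 41 mm above the tray's underside (23 mm free over the bed), on two feet. Pinch it from above across its 14 mm (fingers closing along the rack's x).
- tray_mark (a point): Middle of the red line, 4 mm wide, which runs across the tray's bed and over both side walls, 120 mm behind the tray's front end; the point lies on the tray's underside.
- tray_tail (a point): Middle of the tray's rear end, on its underside.
- jar: Loose staining jar with a violet filling and white screw lid, 52 x 52 x 86 mm, about 0.16 kg, standing upright near the rear end of the tray, behind the red line. Origin: centre of its underside.
- brown_bottle: Bystander: brown bottle with a red dropper, 38 mm across, 111 high, beside the rack on the catch's side. Origin: centre of its underside.
- small_bottle: Bystander: small cream bottle with a white cap, 25 mm across, 52 high, on the other side of the rack. Origin: centre of its underside.
- vial: Bystander: clear upright vial, 26 mm across, 118 high, on the side of the small bottle. Origin: centre of its underside.
- clock: Bystander: white timer, 58 x 62 x 20 mm, lying on the worktop in front of the rack on the catch's side. Origin: centre of its underside.
- microscope: The place's microscope, fixed and tall, on the worktop to the right of the rack (origin: middle of its foot): go round it or over it.
Things that resemble listed ones, but are neither listed nor needed, are in the scene too. Of the things that look like the tray, the larger one is meant.

How it is judged:
By the outcome, as a careful person would: the job done as asked, in the order asked, and still so for the second after the job is handed in, while the arm keeps its last pose, push and grip.
It also fails if it takes over 48 s, if anything falls off the work surface, if the arm or the gripper's body presses on something with over 40 N, if the wrist force passes 120 N, or if a joint passes its speed limit or range.

## Robot

A 6-joint arm with a two-finger parallel gripper is mounted at the origin on a cart in front of the work surface, level with it; the furniture and walls round the work are solid. World frame = base frame: x ahead of the robot, y to its left, z up, the work surface at z = 0. Lengths are in m, angles in degrees, forces in N, time in s.
With the tool pointing down it reaches from about 0.4 to 0.825 m from the base axis. Payload 7 kg.
Tool frame: the origin (TCP) lies at the very end of the fingers, on their centre line; the grasp point (between the pads) lies 19 mm behind it (grasp_offset is the x of the grasp point in the tool frame, in m); x points along the fingers, y is the direction in which the jaws open and shut, and the axes are right-handed (so a half turn about x gives the same grasp; the last joint's range is limited). The gripper opens to 88 mm and grips with 3 to 60 N. Pads are 19 mm wide; open, the fingers measure 130 mm over their backs; the gripper's body (78 mm by 193 mm) begins 47 mm behind the grasp point.
Start: joints at [83.428, 20.546, 0.682, 0, -70.136, -16.507], TCP at [0.265, 0.621, 0.227] pointing down, gripper open.
Joint ranges: [-176.03, 176.03], [-82.01, 121.73], [-58.28, 71.71], [-173.87, 95.51], [-174.79, -0.11], [-173.66, 173.66]. Speed limits (degrees/s): [136.94, 136.94, 172.46, 180, 180, 180].

## Interface

Orientations are given as [roll, pitch, yaw] about the fixed x, y, z axes, in that order (R = Rz(yaw) Ry(pitch) Rx(roll)).
In Python, from plant import get_obs, snapshot, close_job, grasp_offset gives the robot as it stands.
- The arm moves only by the tool carry_out, never from a script. Its argument "series" is a list that holds one entry, the list of rows, each a list of 6 numbers: the shift along the tool's x, y, z in mm, then the turn, a rotation vector about the tool's x, y, z in degrees. A call has 1 to 10 rows; each row is the pose to reach, as a shift and turn from the pose commanded when the call began, along the tool's axes at that moment; what a row does not reach only later rows make up. A row lasts 1/8 s, in which the tool goes at most 62.5 mm and 10.7 degrees, less where a joint would pass 70% of its speed; a pose out of reach is approached as far as the arm can. A call with a gripper value outside its range is refused whole. "hand" is the gripper's target within -1 to 1 (shut at 1, half-way at 0, fully open at -1), set as the call begins (left out, the last holds). The fingers move at their own pace and stop on an object; the grip force is fixed at half the most. Time passes only in rows, so rows that repeat a pose let the fingers close. It gives the time, the measured TCP pose, the force and the opening at its end, in the units of the state.
- get_obs(): the state, without advancing time (a new reading comes with each control period).
- snapshot(name): name is "scene" or "top" or "wrist"; returns a dict with "color" (420x560x3 uint8, red, green, blue), "fx", "fy", "cx", "cy" (pixels), "eye" and "attitude" of the camera in the world. Camera axes: x right, y down, z forward; pixel columns grow to the right and rows downward; lengths in m; the calibration is good to about 2 mm. A picture is of the moment at which its call begins. There is no depth.
- close_job(): hands the job in, once; it reports no verdict.
The state is a dict: "clock": time; "joint_pos": joint angles; "qvel": joint speeds; "tau": joint torques, N m; "tool_pos": TCP position; "orientation": TCP orientation; "force": force on the tool from outside, world axes, zero at the start; "moment": the same for the moment, N m; "opening": finger opening in m.
Only numpy, scipy, OpenCV 4.12 (cv2) and the standard library are available. Lean on these libraries where they do the work, as an engineer would, in place of code of your own. Each camera call takes 0.05 s, during which the arm holds its last target.

## Working session

There is one attempt and no reset: what is moved stays moved. The work goes in short steps, Python scripts to look and compute and a tool call to move; the robot and the scene stay as the last step left them, time stands still between calls to the robot, and variables do not carry over. Pictures are saved under pics/ and viewed, and the job is handed in when it is done.

Besides the shell and the picture viewer there is one more tool, called after "Emit:" as name(argument=value, ...) on one line, values as JSON. carry_out: Moves the arm, as the interface text tells. Its arguments: {"type":"object","properties":{"series":{"type":"array","items":{"type":"array","items":{"type":"array","items":{"type":"number"}}}},"hand":{"type":"number"}},"required":["series"]}

```bash
mkdir -p pics; ls; python3 - <<'E'
from plant import get_obs, snapshot, grasp_offset
import cv2, numpy as np, pickle
print(get_obs(), grasp_offset)
for n in ["scene","top","wrist"]:
    s=snapshot(n); pickle.dump(s,open(f"pics/{n}0.pkl","wb"))
    print(n,s["fx"],s["fy"],s["cx"],s["cy"],s["eye"],s["attitude"])
    cv2.imwrite(f"pics/{n}0.png",s["color"][:,:,::-1])
E
```

```text
pics
{'clock': 0.0, 'joint_pos': array([ 8.34279493e+01,  2.05908072e+01,  6.32313181e-01, -1.97235307e-02,
       -7.01348087e+01, -1.65071809e+01]), 'qvel': array([ 0.09426949,  0.02052349,  0.05521305, -0.03231073, -0.01146133,
       -0.13581659]), 'tau': array([ 1.35931070e-03, -5.82722855e+01,  2.93055564e+01,  6.99740767e+00,
        6.90290850e-03, -1.36928497e-04]), 'tool_pos': array([0.264434  , 0.62050807, 0.22561992]), 'orientation': array([  95.26920062,   89.90487217, -107.81674827]), 'force': array([0.65409233, 0.88595288, 0.45071852]), 'moment': array([-0.0139093 , -0.09736937,  0.01430443]), 'opening': 0.08777231828310686} -0.0188
scene 445.75583830028734 445.75583830028734 277.73277861638934 211.99970465285944 [ 0.1751982  -0.41060813  0.83467626] [-138.86990851    0.81227577  -35.94481819]
top 532.7891480272299 532.7891480272299 288.2200097628882 208.3161760471582 [0.43309971 0.14468153 1.220798  ] [-173.0101032    -1.52089275  -90.30484889]
wrist 339.21774877886315 339.21774877886315 281.29837010016735 209.2377594298671 [0.32612317 0.5953915  0.38350477] [ 1.65590401e+02 -5.08528663e-02 -1.13134434e+02]
```

View pics/scene0.png

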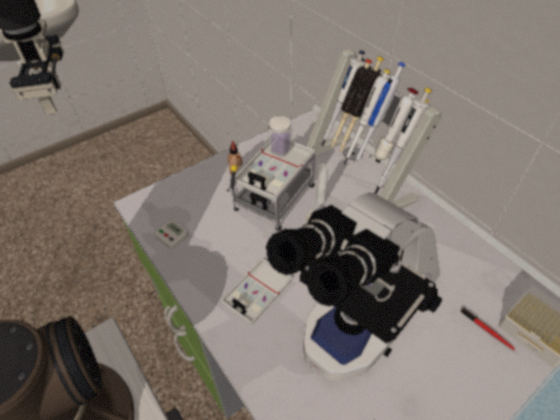

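View pics/top0.png

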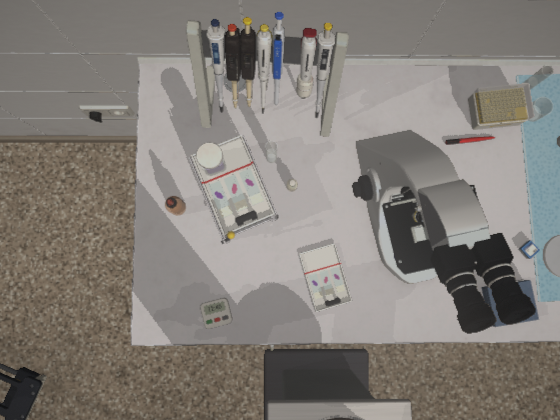

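View pics/wrist0.png

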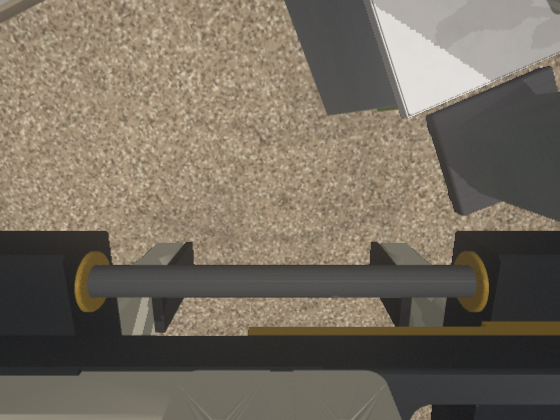

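The scene view shows the rack at about (275,185), with the knob at (233,167). The top view shows the rack at (234,188), the yellow knob at (231,236), the black handle at (246,217) and a smaller lookalike tray at (324,275). I'll zoom in next and measure.

```bash
cat > h.py <<'E'
import numpy as np, cv2, pickle
from scipy.spatial.transform import Rotation as R
def rot(a): return R.from_euler('xyz',a,degrees=True).as_matrix()
def ray(s,px):
    d=rot(s["attitude"])@np.array([(px[0]-s["cx"])/s["fx"],(px[1]-s["cy"])/s["fy"],1.]); return np.array(s["eye"]),d/np.linalg.norm(d)
def plane(s,px,z):
    e,d=ray(s,px); return e+d*(z-e[2])/d[2]
def tri(*obs):
    A=np.zeros((3,3));b=np.zeros(3)
    for s,px in obs:
        e,d=ray(s,px);P=np.eye(3)-np.outer(d,d);A+=P;b+=P@e
    return np.linalg.solve(A,b)
def proj(s,p):
    c=rot(s["attitude"]).T@(np.array(p)-s["eye"]); return np.array([s["fx"]*c[0]/c[2]+s["cx"],s["fy"]*c[1]/c[2]+s["cy"]])
E
python3 - <<'E'
from h import *
for n,(x0,y0,x1,y1) in {"top":(150,125,310,245),"scene":(215,105,335,225)}.items():
    s=pickle.load(open(f"pics/{n}0.pkl","rb"))
    c=s["color"][y0:y1,x0:x1,::-1]
    cv2.imwrite(f"pics/{n}0z.png",cv2.resize(c,None,fx=5,fy=5,interpolation=cv2.INTER_CUBIC))
E
```

```text
(no output)
```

View pics/top0z.png

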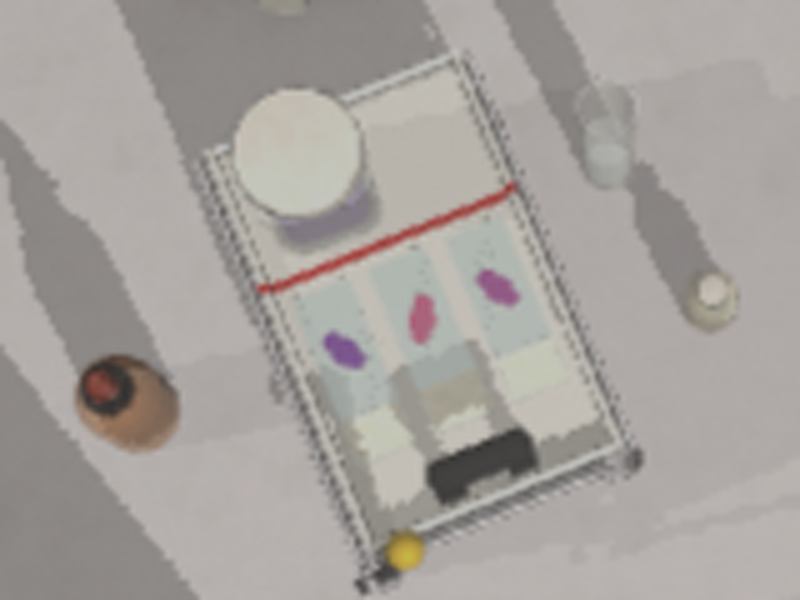

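View pics/scene0z.png

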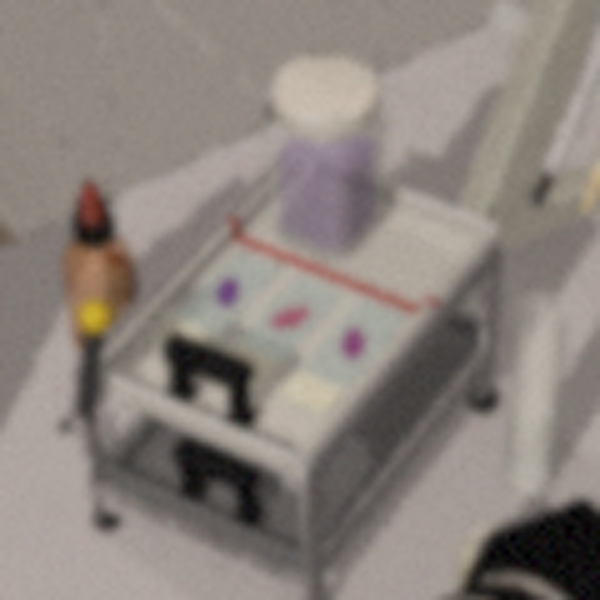

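```bash
python3 - <<'E'
from h import *
t=pickle.load(open("pics/top0.pkl","rb"));s=pickle.load(open("pics/scene0.pkl","rb"))
def cen(im,box,lo,hi):
    h=cv2.cvtColor(im["color"],cv2.COLOR_RGB2HSV);x0,y0,x1,y1=box
    m=cv2.inRange(h,lo,hi);mm=np.zeros_like(m);mm[y0:y1,x0:x1]=m[y0:y1,x0:x1]
    ys,xs=np.nonzero(mm);return mm,np.array([xs.mean(),ys.mean()]),len(xs)
_,kt,n1=cen(t,(222,228,240,245),(18,120,90),(36,255,255))
_,ks,n2=cen(s,(225,160,240,178),(18,120,90),(36,255,255))
K=tri((t,kt),(s,ks));print("knob",kt,n1,ks,n2,K, plane(t,kt,.162),plane(s,ks,.162))
h=lambda x,y,x0,y0:np.array([x0+(x+.5)/5-.5,y0+(y+.5)/5-.5])
m,c,n=cen(t,(198,155,258,190),(0,110,80),(10,255,255));m2=cen(t,(198,155,258,190),(170,110,80),(180,255,255))[0]
m=m|m2;ys,xs=np.nonzero(m);P=np.c_[xs,ys].astype(np.float32)
print(n,P[P[:,0].argmin()],P[P[:,0].argmax()])
Ln=cv2.fitLine(P,cv2.DIST_L2,0,.01,.01).ravel();print(Ln)
inn=[plane(t,Ln[2:]+k*Ln[:2],.104)[:2] for k in(-15,15)];d=inn[1]-inn[0];print("red dir yaw of -y",np.degrees(np.arctan2(d[1],d[0])))
a=plane(t,h(262,290,150,125),.114);b=plane(t,h(516,186,150,125),.114);print("red ends",a,b,np.linalg.norm(a-b))
a2=plane(s,h(234,234,215,105),.114);b2=plane(s,h(434,303,215,105),.114);print("red ends scene",a2,b2,np.linalg.norm(a2-b2))
# tray corners front-left,front-right, back right,back left top z .114
for nm,p in dict(fl=(375,548),fr=(622,447),br=(462,62),bl=(208,152)).items(): print(nm,plane(t,h(*p,150,125),.114))
# handle top corners z=.141
q=[plane(t,h(*p,150,125),.141) for p in [(428,467),(526,432),(537,458),(440,495)]];print("handle",np.round(q,4))
E
```

```text
knob [230.36842105 234.92105263] 38 [233.44444444 167.75555556] 45 [0.50931142 0.23103686 0.16417951] [0.50984213 0.23103503 0.162     ] [0.51001832 0.23329202 0.162     ]
73 [202. 182.] [252. 162.]
[  0.92653966  -0.37619716 226.80821    172.9178    ]
red dir yaw of -y -67.4725387293504
red ends [0.62339224 0.29515109 0.114     ] [0.66784408 0.18889846 0.114     ] 0.11517633506112888
red ends scene [0.61957826 0.28751034 0.114     ] [0.66733184 0.19034372 0.114     ] 0.10826706319305467
fl [0.51485986 0.24689889 0.114     ]
fr [0.55678555 0.14435929 0.114     ]
br [0.72146936 0.21194834 0.114     ]
bl [0.68241024 0.31868398 0.114     ]
handle [[0.5458 0.2232 0.141 ]
 [0.56   0.1835 0.141 ]
 [0.5493 0.179  0.141 ]
 [0.5343 0.2183 0.141 ]]<stdin>:6: RuntimeWarning: Mean of empty slice.
  ret = ret.dtype.type(ret / rcount)
```

```bash
cat >> h.py <<'E'
YAW=22.5; C=np.array([.6197,.231,0])
def Rk(): return R.from_euler('z',YAW,degrees=True).as_matrix()
def w(p): return C+Rk()@np.array(p)
def tgt(sgn=1):
    ex,ey,_=Rk().T; x=np.array([0,0,-1.]); y=sgn*ex; return np.c_[x,y,np.cross(x,y)]
def plan(o,p,sgn=1):
    A=rot(o["orientation"]); d=A.T@(np.array(p)-o["tool_pos"])*1e3
    return np.round(d,1),np.round(R.from_matrix(A.T@tgt(sgn)).as_rotvec(degrees=True),2)
E
python3 - <<'E'
from h import *
from plant import get_obs
o=get_obs();A=rot(o["orientation"]);print(A.round(3))
for sg in(1,-1):
  print(sg,plan(o,w([-.104,.010,.25]),sg))
print(w([-.104,.010,.25]))
E
```

```text
[[-0.    -0.392 -0.92 ]
 [-0.001 -0.92   0.392]
 [-1.     0.001 -0.   ]]
1 (array([ -23.8,  286.5, -399.6]), array([-1.3558e+02,  8.0000e-02, -4.0000e-02]))
-1 (array([ -23.8,  286.5, -399.6]), array([ 4.442e+01, -3.000e-02, -6.000e-02]))
[0.51978969 0.20043972 0.25      ]
```

Emit:
carry_out(series=[[[-2, 10, -14, 1.5, 0, 0], [-5, 30, -42, 4.5, 0, 0], [-8, 58, -81, 9, 0, 0], [-11, 86, -120, 13.5, 0, 0], [-14, 114, -159, 18, 0, 0], [-17, 142, -198, 22.5, 0, 0], [-20, 170, -237, 27, 0, 0], [-22, 198, -276, 31.5, 0, 0], [-24, 226, -315, 36, 0, 0], [-24, 246, -343, 41, 0, 0]]], hand=1)

```text
clock: 1.4
tool_pos: [0.4843, 0.2577, 0.251]
orientation: [-73.6, 90.0, 42.0]
force: [0.5, 0.3, -0.5]
opening: 0.0005
```

```bash
python3 - <<'E'
from h import *
from plant import get_obs,snapshot
s=snapshot("wrist");pickle.dump(s,open("pics/wrist1.pkl","wb"));cv2.imwrite("pics/wrist1.png",s["color"][:,:,::-1])
o=get_obs();print(o["tool_pos"],o["joint_pos"],o["force"],plan(o,w([-.104,.010,.25]),-1))
E
```

```text
[0.48527653 0.25539204 0.25089327] [ 4.82556569e+01  7.73110096e+00 -1.32658293e+01  3.79841321e-02
 -6.90238574e+01 -2.29211244e+01] [ 1.47807077 -1.42498175  0.02641067] (array([  0.9,  -7.7, -64.4]), array([ 2.85, -0.04, -0.  ]))
```

View pics/wrist1.png

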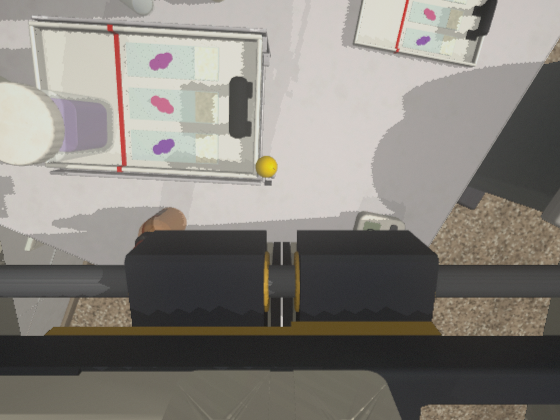

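The wrist view shows the knob at (266,167), the red line at x≈120, the handle at about (239,107) and the tray's front wall at x≈262. I'll refine the estimates from it.

```bash
python3 - <<'E'
from h import *
s=pickle.load(open("pics/wrist1.pkl","rb"));t=pickle.load(open("pics/top0.pkl","rb"))
h=cv2.cvtColor(s["color"],cv2.COLOR_RGB2HSV)
m=cv2.inRange(h,(18,120,90),(36,255,255));m[:150]=0;m[185:]=0;m[:,:250]=0;m[:,285:]=0
ys,xs=np.nonzero(m);k=(xs.mean(),ys.mean())
K=tri((s,k),(t,(230.37,234.92)));print("knob",k,K,plane(s,k,.162),(Rk().T@(plane(s,k,.162)-C)))
m=cv2.inRange(h,(0,110,80),(8,255,255))|cv2.inRange(h,(172,110,80),(180,255,255));m[:, :95]=0;m[:,135:]=0;m[:36]=0;m[160:]=0
P=np.c_[np.nonzero(m)[::-1]].astype(np.float32);L=cv2.fitLine(P,cv2.DIST_L2,0,.01,.01).ravel()
a,b=[plane(s,L[2:]+j*L[:2],.104) for j in(-60,60)];d=(b-a)*np.sign((b-a)[1]);print("red",L,"yaw",np.degrees(np.arctan2(-d[0],d[1])),(Rk().T@((a+b)/2-C)))
m=cv2.inRange(h,(0,0,0),(180,255,60));m[:70]=0;m[145:]=0;m[:,:225]=0;m[:,256:]=0
c,_=cv2.findContours(m,0,1);c=max(c,key=cv2.contourArea);r=cv2.minAreaRect(c);print("handle",r,Rk().T@(plane(s,r[0],.141)-C))
cv2.imwrite("pics/w1z.png",cv2.resize(s["color"][10:190,20:280,::-1],None,fx=3,fy=3,interpolation=cv2.INTER_CUBIC))
for n,p in dict(fr=(261,38),fl=(261,172),bl=(48,166),br=(36,24)).items(): print(n,Rk().T@(plane(s,p,.114)-C))
E
```

```text
knob (np.float64(266.14), np.float64(166.2057142857143)) [0.50996426 0.23121214 0.16161558] [0.51005991 0.23131035 0.162     ] [-0.10117547  0.04224417  0.162     ]
red [6.2293064e-02 9.9805790e-01 1.1940768e+02 9.6469833e+01] yaw 22.53439840952291 [ 0.02897396 -0.00098935  0.104     ]Traceback (most recent call last):
  File "<stdin>", line 11, in <module>
ValueError: max() iterable argument is empty
```

```bash
python3 - <<'E'
from h import *
s=pickle.load(open("pics/wrist1.pkl","rb"))
g=cv2.cvtColor(s["color"],cv2.COLOR_RGB2GRAY)
print(g[107,220:275])
m=((g<90)*255).astype(np.uint8);m[:70]=0;m[145:]=0;m[:,:226]=0;m[:,256:]=0
c,_=cv2.findContours(m,0,1);c=max(c,key=cv2.contourArea);r=cv2.minAreaRect(c);print("handle",r,Rk().T@(plane(s,r[0],.141)-C), Rk().T@(plane(s,r[0],.134)-C))
cv2.imwrite("pics/w1z.png",cv2.resize(s["color"][10:190,20:280,::-1],None,fx=3,fy=3,interpolation=cv2.INTER_CUBIC))
E
```

```text
[217 217 218 216 217 218 217 218 204  90  71  72  72  73  72  73  75  73
  76  77  75  76  76  73  76  73  72 101 165 164 164 164 165 166 165 161
 205 221 220 191 146 138 189 183 196 196 195 196 197 197 197 197 197 196
 196]
handle ((240.0, 107.0), (60.0, 22.0), 90.0) [-0.078677    0.00127364  0.141     ] [-0.07783575  0.00103598  0.134     ]
```

View pics/w1z.png

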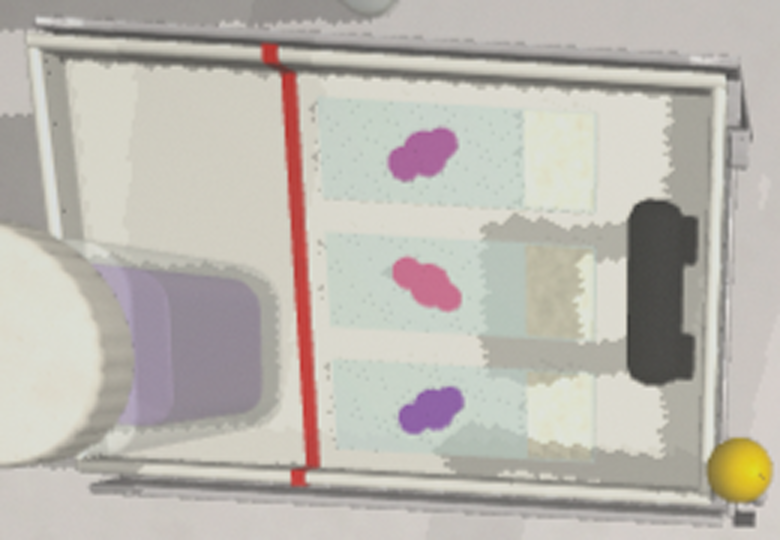

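Emit:
carry_out(series=[[[0, -2, -18, 1, 0, 0], [0, -5, -45, 2, 0, 0], [0, -8, -64, 2.8, 0, 0], [15, -8, -64, 2.8, 0, 0], [40, -8, -64, 2.8, 0, 0], [65, -8, -64, 2.8, 0, 0], [85, -8, -64, 2.8, 0, 0], [97, -8, -64, 2.8, 0, 0], [100, -8, -64, 2.8, 0, 0]]])

```text
clock: 2.58
tool_pos: [0.5184, 0.2061, 0.1496]
orientation: [105.5, 89.9, -141.4]
force: [1.0, 0.2, 0.2]
opening: 0.0003
```

```bash
python3 - <<'E'
from h import *
from plant import get_obs,snapshot
s=snapshot("wrist");pickle.dump(s,open("pics/wrist2.pkl","wb"));cv2.imwrite("pics/wrist2.png",s["color"][:,:,::-1])
o=get_obs();print(o["tool_pos"],o["force"],Rk().T@(o["tool_pos"]-C),plan(o,w([-.104,.010,.15]),-1))
E
```

```text
[0.51864712 0.20620207 0.14993676] [ 0.33354294  0.75990844 -0.06389147] [-0.10285045  0.01576096  0.14993676] (array([-0.1,  1.2, -5.7]), array([ 0.64, -0.02, -0.05]))
```

View pics/wrist2.png

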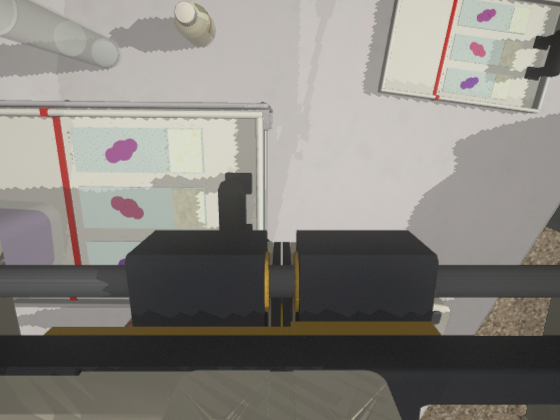

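Emit:
carry_out(series=[[[0, 1, 4, 0.6, 0, 0], [0, 1, 8, 0.6, 0, 0], [0, 1, 12, 0.6, 0, 0], [0, 1, 16, 0.6, 0, 0], [0, 1, 20, 0.6, 0, 0], [0, 1, 24, 0.6, 0, 0], [0, 1, 28, 0.6, 0, 0], [0, 1, 32, 0.6, 0, 0], [0, 1, 36, 0.6, 0, 0], [0, 1, 38, 0.6, 0, 0]]])

```text
clock: 3.88
tool_pos: [0.503, 0.2409, 0.1506]
orientation: [-178.4, 90.0, -65.9]
force: [0.6, 0.6, -1.1]
opening: 0.0005
```

```bash
python3 - <<'E'
from h import *
from plant import get_obs,snapshot
for n in("scene","top"):
  s=snapshot(n);pickle.dump(s,open(f"pics/{n}3.pkl","wb"))
  x0,y0,x1,y1={"top":(150,125,310,245),"scene":(200,105,340,225)}[n]
  cv2.imwrite(f"pics/{n}3z.png",cv2.resize(s["color"][y0:y1,x0:x1,::-1],None,fx=4,fy=4,interpolation=cv2.INTER_CUBIC))
o=get_obs();print(o["tool_pos"],o["force"],Rk().T@(o["tool_pos"]-C))
E
```

```text
[0.50296716 0.24087079 0.15057166] [-0.45178673  0.152687    0.4224778 ] [-0.10406969  0.05379114  0.15057166]
```

View pics/scene3z.png

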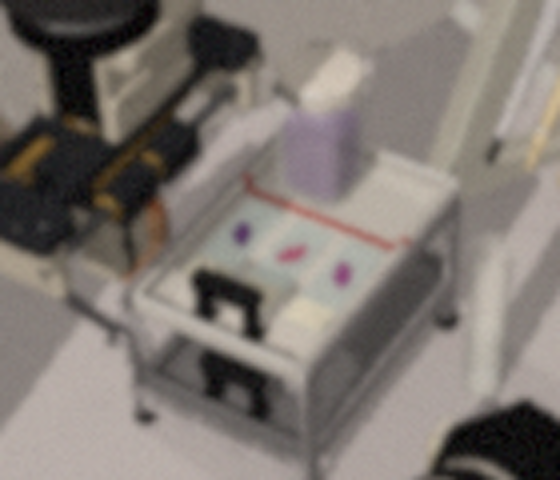

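View pics/top3z.png

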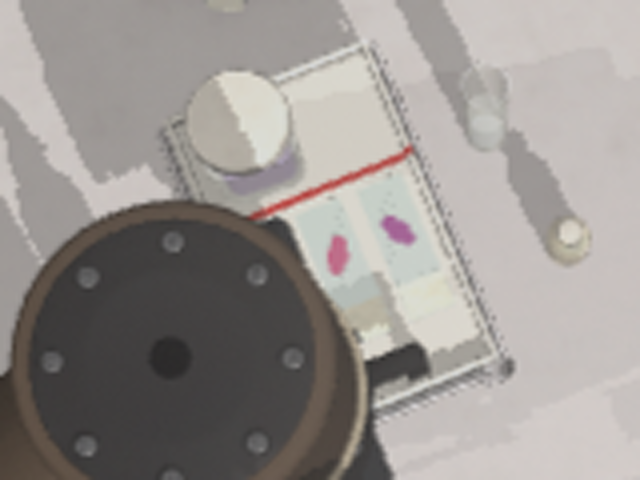

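The scene view shows the bar hanging outward at about (90,310) in the zoom, so the catch has tipped open. I'll lift and move over the handle.

Emit:
carry_out(series=[[[-15, 0, -4, 0, 0, 0], [-40, -2, -8, 0, 0, 0], [-58, -8, -16, 0, 0, 0], [-60, -16, -32, 0, 0, 0], [-60, -23, -47, 0, 0, 0], [-60, -26, -53, 0, 0, 0], [-60, -26, -53, 0, 0, 0], [-60, -26, -53, 0, 0, 0]]], hand=0)

```text
clock: 4.97
tool_pos: [0.5471, 0.2016, 0.2101]
orientation: [100.0, 90.0, -147.5]
force: [-0.5, -0.2, -0.1]
opening: 0.0441
```

```bash
python3 - <<'E'
from h import *
from plant import get_obs,snapshot
for n in("scene","wrist"):
  s=snapshot(n);pickle.dump(s,open(f"pics/{n}4.pkl","wb"))
  if n=="wrist": cv2.imwrite(f"pics/{n}4.png",s["color"][:,:,::-1])
  else: cv2.imwrite(f"pics/{n}4z.png",cv2.resize(s["color"][105:225,200:340,::-1],None,fx=4,fy=4,interpolation=cv2.INTER_CUBIC))
o=get_obs();print(o["tool_pos"],o["opening"],o["force"],Rk().T@(o["tool_pos"]-C),plan(o,w([-.078,.0005,.118]),-1))
E
```

```text
[0.54709884 0.20188203 0.21042421] 0.043774587238017804 [ 0.46591954 -0.25208784 -0.0452051 ] [-0.07821769  0.00088177  0.21042421] (array([92.4, -0.2, -0.4]), array([ 0.04, -0.  , -0.02]))
```

View pics/scene4z.png

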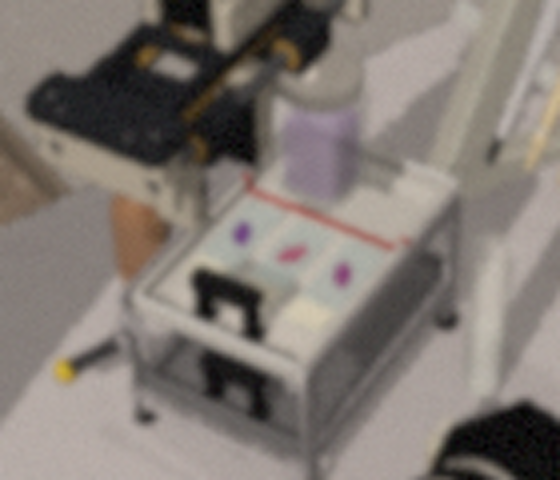

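View pics/wrist4.png

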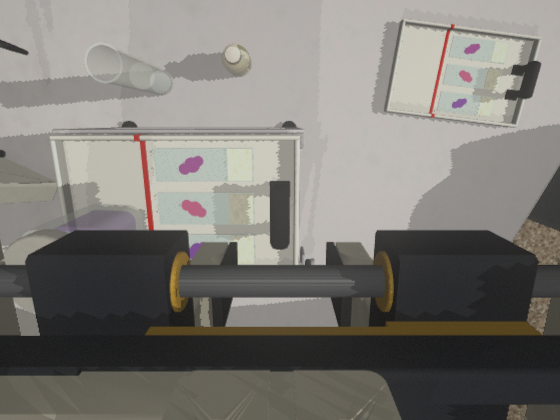

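```bash
python3 - <<'E'
from h import *
t=pickle.load(open("pics/top0.pkl","rb"));s=pickle.load(open("pics/wrist4.pkl","rb"));s1=pickle.load(open("pics/wrist1.pkl","rb"))
hh=lambda x,y:np.array([150+(x+.5)/5-.5,125+(y+.5)/5-.5])
for p in [(298,152),(298,215),(360,152),(236,152)]: print(Rk().T@(plane(t,hh(*p),.19)-C))
for p in [(20+262/3,10+340/3)]: print("jar foot edge",Rk().T@(plane(s1,p,.104)-C))
r=((280,215))
for p in [(270,181),(291,181),(270,248),(289,248)]: print("handle c",Rk().T@(plane(s,p,.141)-C))
E
```

```text
[0.05764254 0.0199655  0.19      ]
[0.03424277 0.02931266 0.19      ]
[ 0.04835523 -0.00249815  0.19      ]
[0.0669182  0.04240097 0.19      ]
jar foot edge [0.04093878 0.0199136  0.104     ]
handle c [-0.07000044 -0.02656007  0.141     ]
handle c [-0.08421125 -0.02655678  0.141     ]
handle c [-0.0695854   0.02168075  0.141     ]
handle c [-0.08311701  0.02168283  0.141     ]
```

The catch hangs outside, with the knob at about (65,370) in the zoom. The gripper is over the handle and its body will clear the jar by about 13 mm. I'm descending.

Emit:
carry_out(series=[[[12, 0, -1, 0, 0, 0], [32, -0.5, -1, 0, 0, 0], [52, -0.5, -1, 0, 0, 0], [68, -0.5, -1, 0, 0, 0], [80, -0.5, -1, 0, 0, 0], [87, -0.5, -1, 0, 0, 0], [92, -0.5, -1, 0, 0, 0], [92, -0.5, -1, 0, 0, 0]]])

```text
clock: 6.08
tool_pos: [0.5482, 0.2009, 0.1185]
orientation: [122.8, 90.0, -124.6]
force: [-0.6, 0.0, 0.4]
opening: 0.0437
```

```bash
python3 - <<'E'
from h import *
from plant import get_obs,snapshot
for n in("scene","wrist"):
  s=snapshot(n);pickle.dump(s,open(f"pics/{n}5.pkl","wb"))
  if n=="wrist": cv2.imwrite(f"pics/{n}5.png",s["color"][:,:,::-1])
  else: cv2.imwrite(f"pics/{n}5z.png",cv2.resize(s["color"][105:225,200:340,::-1],None,fx=4,fy=4,interpolation=cv2.INTER_CUBIC))
o=get_obs();print(o["tool_pos"],o["opening"],o["force"],Rk().T@(o["tool_pos"]-C))
E
```

```text
[0.54847964 0.20108947 0.11901335] 0.04366112837064904 [0.68984551 0.449425   0.50309534] [-0.07724529 -0.00037887  0.11901335]
```

View pics/scene5z.png

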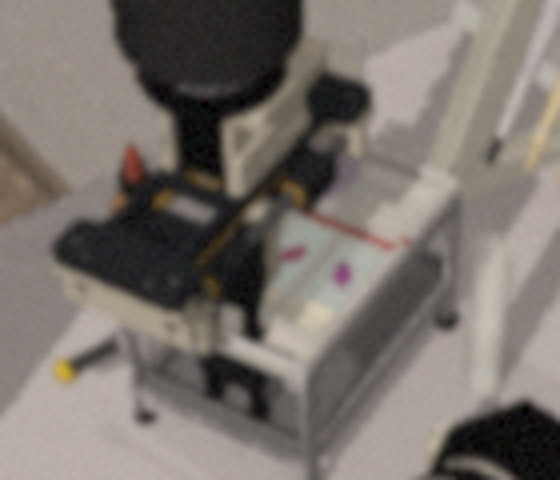

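View pics/wrist5.png

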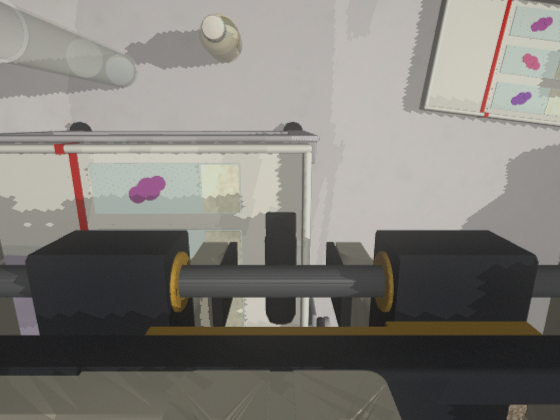

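The handle sits between the fingers, at about x=280 in the wrist view. I'm closing.

Emit:
carry_out(series=[[[0, 0, 0, 0, 0, 0], [0, 0, 0, 0, 0, 0], [0, 0, 0, 0, 0, 0], [0, 0, 0, 0, 0, 0], [0, 0, 0, 0, 0, 0], [0, 0, 0, 0, 0, 0]]], hand=1)

```text
clock: 6.92
tool_pos: [0.5484, 0.2011, 0.1187]
orientation: [-85.0, 90.0, 27.6]
force: [0.1, -0.4, 0.1]
opening: 0.0138
```

```bash
python3 - <<'E'
from h import *
from plant import get_obs,snapshot
s=snapshot("wrist");pickle.dump(s,open(f"pics/wrist6.pkl","wb"))
cv2.imwrite(f"pics/wrist6.png",s["color"][:,:,::-1])
o=get_obs();print(o["tool_pos"],o["opening"],o["force"],o["moment"],Rk().T@(o["tool_pos"]-C),plan(o,o["tool_pos"],-1))
# red line position
h=cv2.cvtColor(s["color"],cv2.COLOR_RGB2HSV)
m=cv2.inRange(h,(0,110,60),(8,255,255))|cv2.inRange(h,(172,110,60),(180,255,255));m[:,:50]=0;m[:,110:]=0;m[:155]=0;m[230:]=0
P=np.c_[np.nonzero(m)[::-1]].astype(np.float32);L=cv2.fitLine(P,cv2.DIST_L2,0,.01,.01).ravel()
print(L,Rk().T@(plane(s,L[2:],.104)-C))
E
```

```text
[0.54840996 0.20105378 0.11870446] 0.013917768964064225 [0.29703188 0.50355539 1.08458599] [ 0.19571062 -0.23869466 -0.02346108] [-0.07732333 -0.00038518  0.11870446] (array([0., 0., 0.]), array([0.03, 0.  , 0.03]))
[1.5241173e-01 9.8831707e-01 7.8714287e+01 1.9126456e+02] [ 0.0282887  -0.03169272  0.104     ]
```

View pics/wrist6.png

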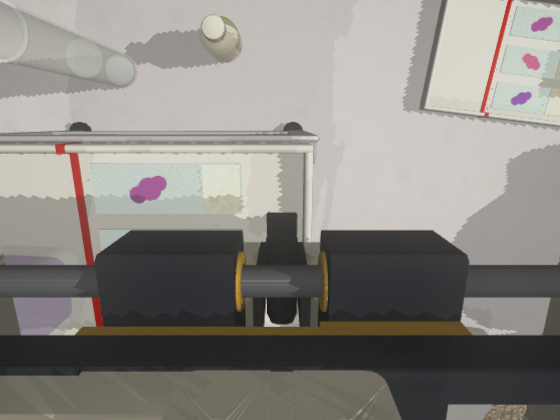

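```bash
python3 - <<'E'
from h import *
s=pickle.load(open("pics/wrist6.pkl","rb"))
for z in(.1,.112,.115): print(z,Rk().T@(plane(s,(318,137),z)-C))
print("trayfront",Rk().T@(plane(s,(312,150),.114)-C))
cv2.imwrite("pics/w6z.png",cv2.resize(s["color"][115:250,180:340,::-1],None,fx=5,fy=5,interpolation=cv2.INTER_CUBIC)[:600])
E
```

```text
0.1 [-0.0954236  -0.05901706  0.1       ]
0.112 [-0.09416862 -0.05952729  0.112     ]
0.115 [-0.09385488 -0.05965485  0.115     ]
trayfront [-0.09128051 -0.05359053  0.114     ]
```

Emit:
carry_out(series=[[[0, 1, 0, 0, 0, 0], [0, 3, 0, 0, 0, 0], [0, 6, 0, 0, 0, 0], [0, 10, 0, 0, 0, 0], [0, 15, 0, 0, 0, 0], [0, 20, 0, 0, 0, 0], [0, 24, 0, 0, 0, 0], [0, 27, 0, 0, 0, 0], [0, 29, 0, 0, 0, 0], [0, 30, 0, 0, 0, 0]]])

```text
clock: 8.22
tool_pos: [0.5206, 0.1895, 0.1187]
orientation: [-83.8, 90.0, 28.7]
force: [3.4, 1.7, 0.6]
opening: 0.0136
```

```bash
python3 - <<'E'
from h import *
from plant import get_obs,snapshot
s=snapshot("wrist");pickle.dump(s,open(f"pics/wrist7.pkl","wb"))
cv2.imwrite(f"pics/wrist7.png",s["color"][:,:,::-1])
o=get_obs();print(o["tool_pos"],o["opening"],o["force"],o["moment"],Rk().T@(o["tool_pos"]-C),plan(o,o["tool_pos"],-1))
E
```

```text
[0.52048328 0.18945144 0.11866852] 0.01351826809248422 [2.33864695 1.14549124 2.05920645] [ 0.59650053 -0.97502392  0.0139342 ] [-0.10756424 -0.00041727  0.11866852] (array([0., 0., 0.]), array([0.02, 0.  , 0.01]))
```

View pics/wrist7.png

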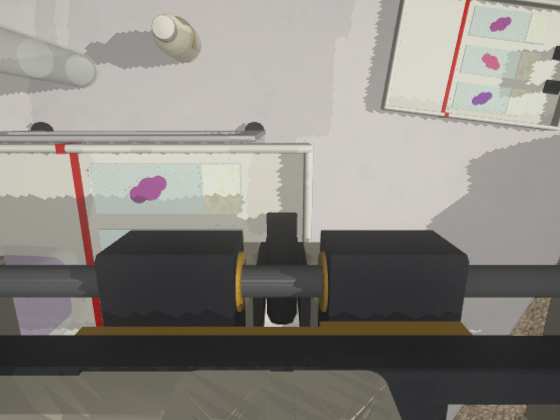

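View pics/w6z.png

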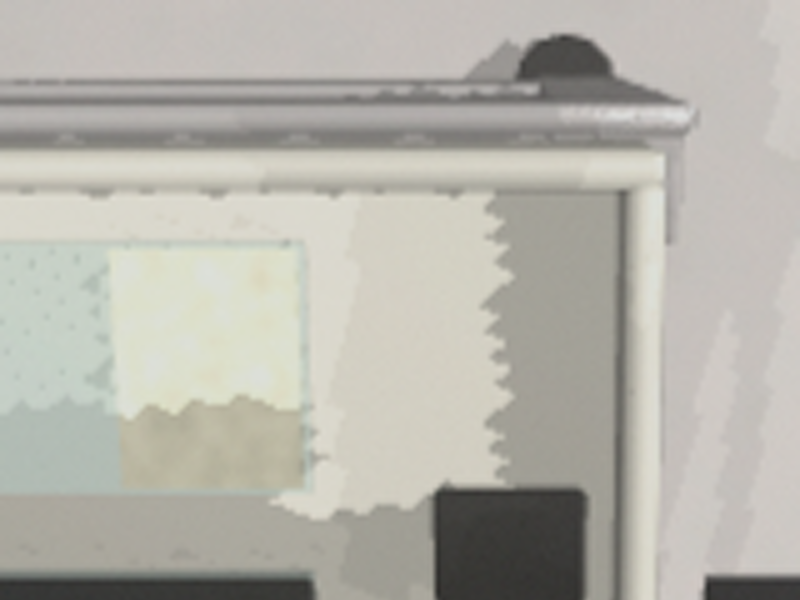

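The tray and jar kept their places in the wrist view while the rack corner moved left to about (262,135), so the tray is following the hand. I'll keep pulling.

Emit:
carry_out(series=[[[0, 1, 0, 0, 0, 0], [0, 3, 0, 0, 0, 0], [0, 7, 0, 0, 0, 0], [0, 12, 0, 0, 0, 0], [0, 17, 0, 0, 0, 0], [0, 22, 0, 0, 0, 0], [0, 27, 0, 0, 0, 0], [0, 32, 0, 0, 0, 0], [0, 37, 0, 0, 0, 0], [0, 41, 0, 0, 0, 0]]])

```text
clock: 9.52
tool_pos: [0.4823, 0.1736, 0.1185]
orientation: [89.5, 90.0, -158.0]
force: [4.6, 1.6, 1.7]
opening: 0.0133
```

Emit:
carry_out(series=[[[0, 4, 0, 0, 0, 0], [0, 8, 0, 0, 0, 0], [0, 12, 0, 0, 0, 0], [0, 17, 0, 0, 0, 0], [0, 22, 0, 0, 0, 0], [0, 27, 0, 0, 0, 0], [0, 31, 0, 0, 0, 0], [0, 34, 0, 0, 0, 0], [0, 36, 0, 0, 0, 0], [0, 37, 0, 0, 0, 0]]])

```text
clock: 10.78
tool_pos: [0.4482, 0.1594, 0.1185]
orientation: [100.7, 90.0, -146.7]
force: [2.7, 0.9, -0.3]
opening: 0.0137
```

```bash
python3 - <<'E'
from h import *
from plant import get_obs,snapshot
for n in("wrist","scene","top"):
  s=snapshot(n);pickle.dump(s,open(f"pics/{n}8.pkl","wb"))
  if n=="wrist": cv2.imwrite(f"pics/{n}8.png",s["color"][:,:,::-1])
  else: 
    x0,y0,x1,y1={"top":(170,125,330,245),"scene":(200,105,340,225)}[n]
    cv2.imwrite(f"pics/{n}8z.png",cv2.resize(s["color"][y0:y1,x0:x1,::-1],None,fx=5,fy=5,interpolation=cv2.INTER_CUBIC))
o=get_obs();print(o["tool_pos"],o["opening"],o["force"],o["moment"],Rk().T@(o["tool_pos"]-C),plan(o,o["tool_pos"],-1))
E
```

```text
[0.44814039 0.15940729 0.11842869] 0.01365365137711695 [ 0.91263329  1.32823118 -0.38782719] [ 0.41345533 -0.56444159  0.00845467] [-0.18589776 -0.00049002  0.11842869] (array([0., 0., 0.]), array([ 0.01, -0.  , -0.04]))
```

View pics/wrist8.png

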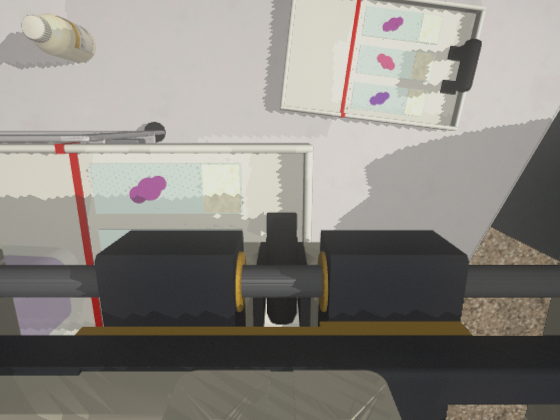

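View pics/scene8z.png

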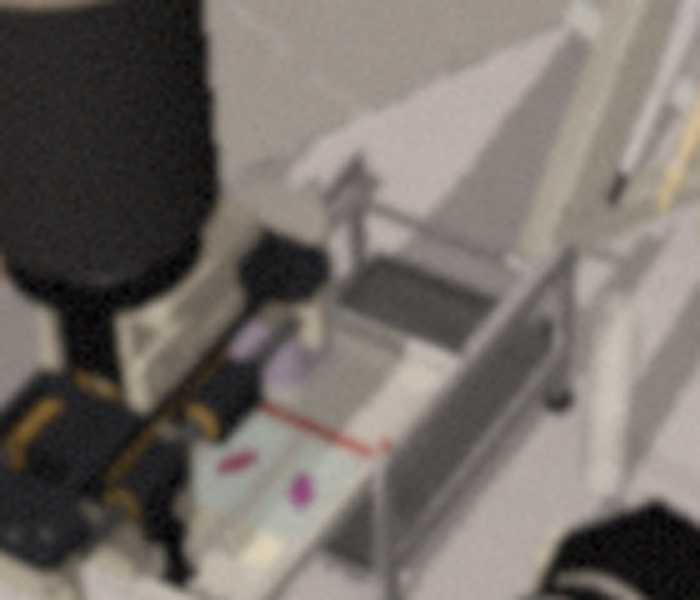

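View pics/top8z.png

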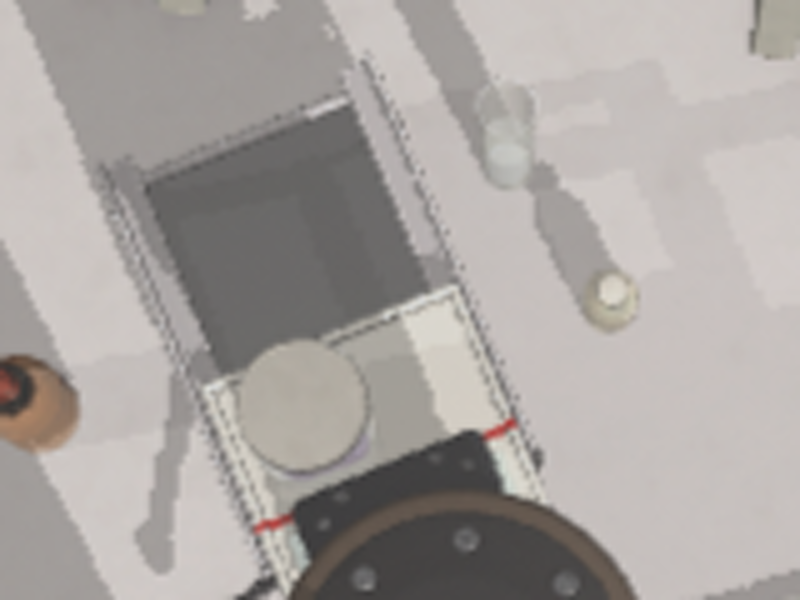

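```bash
python3 - <<'E'
from h import *
for n,x0 in(("wrist7",200),("wrist8",40)):
  s=pickle.load(open(f"pics/{n}.pkl","rb"))
  cv2.imwrite(f"pics/{n}z.png",cv2.resize(s["color"][115:185,x0:x0+130,::-1],None,fx=6,fy=6,interpolation=cv2.INTER_CUBIC))
E
```

```text
(no output)
```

View pics/wrist8z.png

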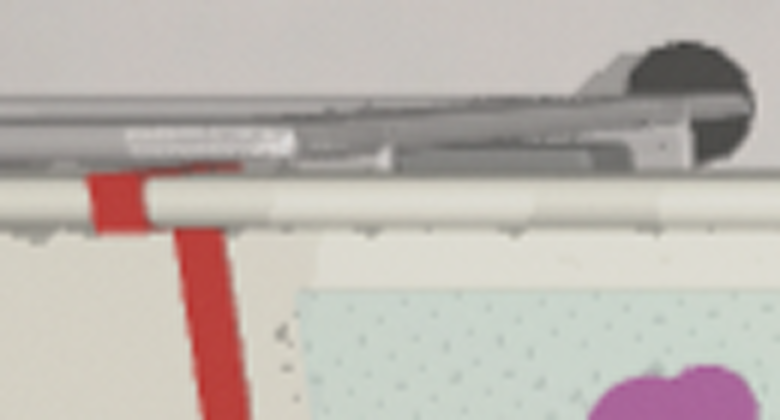

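View pics/wrist7z.png

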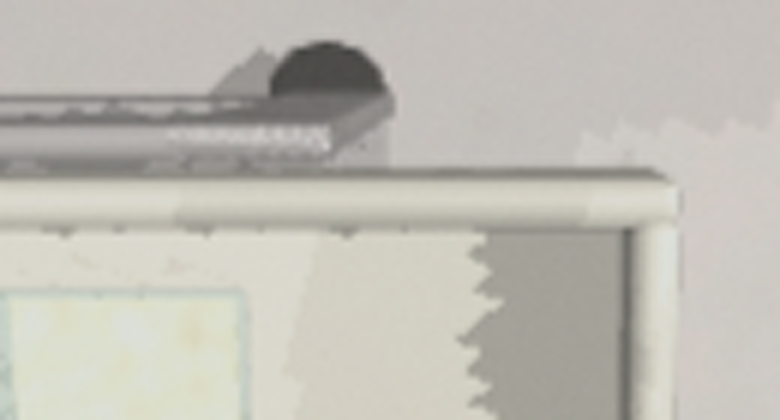

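```bash
python3 - <<'E'
from h import *
f=lambda n,p,z:(Rk().T@(plane(pickle.load(open(f"pics/{n}.pkl","rb")),p,z)-C)*1e3).round(1)
print("lip",f("wrist6",(317.8,138),.112),f("wrist7",(255.3,138),.112),f("wrist8",(89.2,138),.112))
print("mark wall",f("wrist8",(59.5,149),.114),"bed",f("wrist8",(40+222/6,115+350/6),.104),f("wrist8",(40+200/6,115+235/6),.104))
print("post/foot not used; front of tray",f("wrist6",(312.5,150),.114),f("wrist8",(312.5,150),.114))
# top view: red ends and lip corner
hh=lambda x,y:np.array([170+(x+.5)/5-.5,125+(y+.5)/5-.5])
for p in[(262,526),(510,426)]: print("top red",f("top8",hh(*p),.114))
E
```

```text
lip [-94.1 -59.1 112. ] [-94.5 -59.1 112. ] [-94.1 -59.2 112. ]
mark wall [-80.4 -54.2 114. ] bed [-80.9 -41.2 104. ] [-80.5 -50.9 104. ]
post/foot not used; front of tray [-91.5 -53.6 114. ] [-200.   -53.7  114. ]
top red [-80.2  56.4 114. ]
top red [-81.2 -54.7 114. ]
```

Measured in the same image, the mark is 13.7 mm short of the guide-wall front end. The catch-based estimate gives about 14. This is the final stretch.

Emit:
carry_out(series=[[[0, 1, 0, 0, 0, 0], [0, 3, 0, 0, 0, 0], [0, 5.5, 0, 0, 0, 0], [0, 8, 0, 0, 0, 0], [0, 10.5, 0, 0, 0, 0], [0, 12.5, 0, 0, 0, 0], [0, 13.5, 0, 0, 0, 0], [0, 13.8, 0, 0, 0, 0], [0, 13.8, 0, 0, 0, 0], [0, 13.8, 0, 0, 0, 0]]])

```text
clock: 12.18
tool_pos: [0.4356, 0.1542, 0.1185]
orientation: [97.9, 90.0, -149.6]
force: [2.3, 0.6, -1.2]
opening: 0.014
```

```bash
python3 - <<'E'
from h import *
from plant import get_obs,snapshot
for n in("wrist","scene","top"):
  s=snapshot(n);pickle.dump(s,open(f"pics/{n}9.pkl","wb"))
  x0,y0,x1,y1={"top":(170,125,330,245),"scene":(200,105,340,225),"wrist":(0,115,130,185)}[n]
  cv2.imwrite(f"pics/{n}9z.png",cv2.resize(s["color"][y0:y1,x0:x1,::-1],None,fx=5+(n=="wrist"),fy=5+(n=="wrist"),interpolation=cv2.INTER_CUBIC))
  if n=="wrist": cv2.imwrite(f"pics/{n}9.png",s["color"][:,:,::-1])
o=get_obs();print(o["tool_pos"],o["opening"],o["force"],o["moment"],Rk().T@(o["tool_pos"]-C),plan(o,o["tool_pos"],-1))
E
```

```text
[0.4355961  0.1542144  0.11847781] 0.013568094548360792 [ 1.82213766  0.40801682 -1.48720438] [ 0.37233669 -0.45083219 -0.02880006] [-0.1994744  -0.00048713  0.11847781] (array([0., 0., 0.]), array([ 0.02, -0.  , -0.02]))
```

View pics/wrist9z.png

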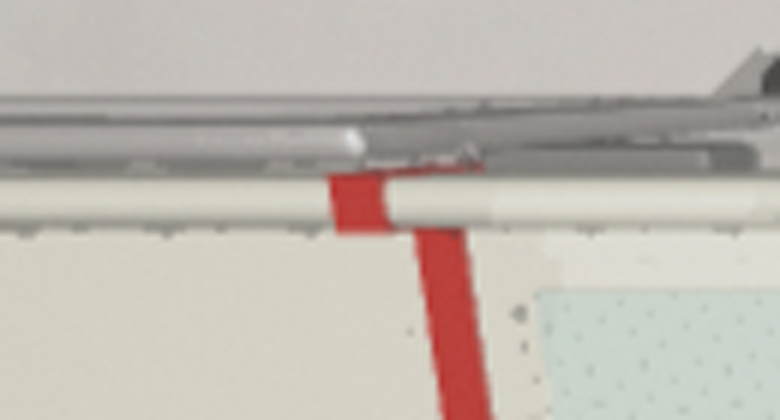

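View pics/scene9z.png

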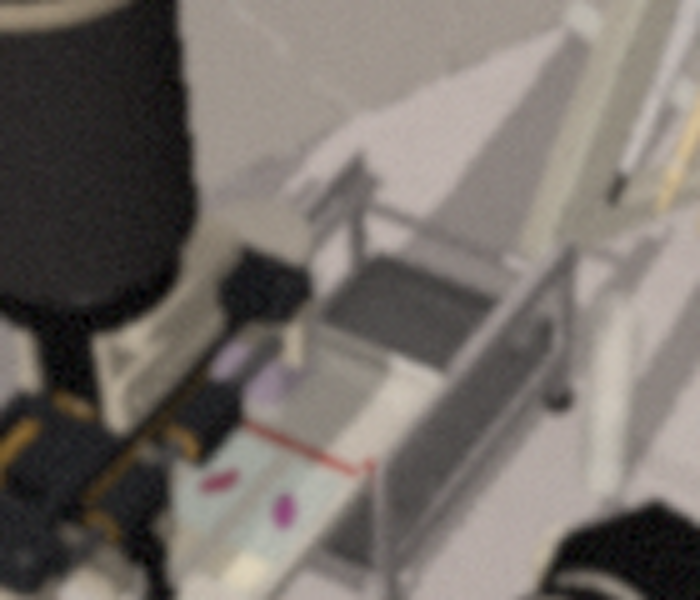

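View pics/wrist9.png

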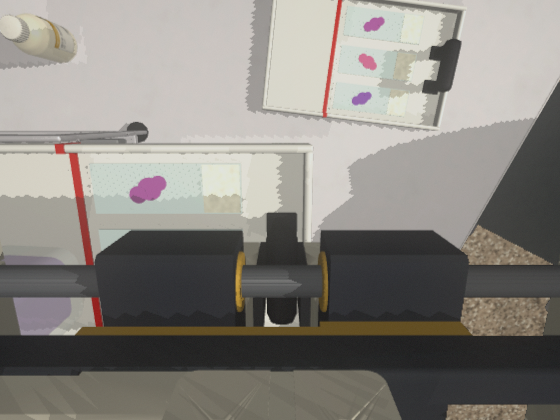

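View pics/top9z.png

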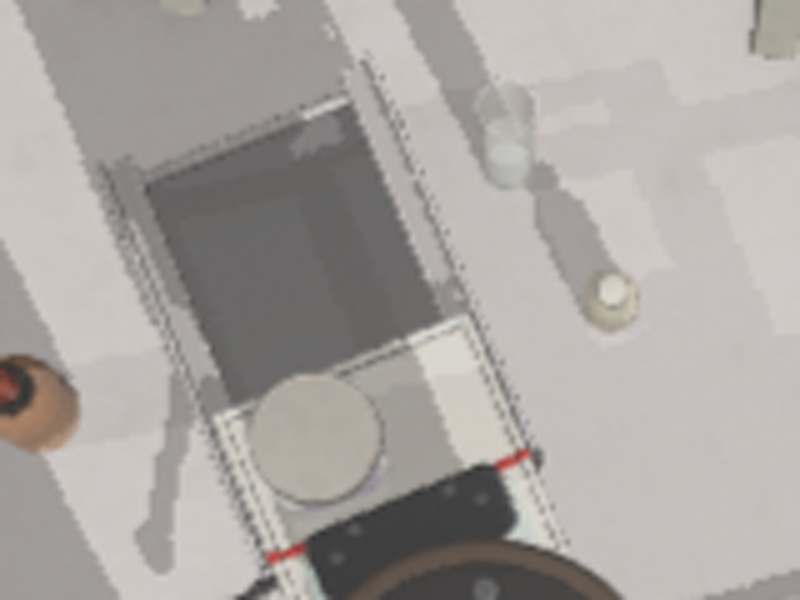

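```bash
python3 - <<'E'
from h import *
f=lambda n,p,z:(Rk().T@(plane(pickle.load(open(f"pics/{n}.pkl","rb")),p,z)-C)*1e3).round(1)
print("lip",f("wrist9",(361.5/6-.4,138.3),.112),"mark",f("wrist9",(358.5/6-.4,149.2),.114),f("wrist9",(440/6-.4,115+235/6),.104))
hh=lambda x,y:np.array([170+(x+.5)/5-.5,125+(y+.5)/5-.5])
for p in[(274,557),(525,456)]: print("top red",f("top9",hh(*p),.114))
print("jar lid",f("top8",hh(303,406),.19),f("top9",hh(317,438),.19))
a=pickle.load(open("pics/wrist6.pkl","rb"))["color"];b=pickle.load(open("pics/wrist9.pkl","rb"))["color"]
print("jar/tray patch shift", [cv2.phaseCorrelate(np.float32(a[y0:y1,x0:x1].mean(2)),np.float32(b[y0:y1,x0:x1].mean(2))) for x0,y0,x1,y1 in((0,245,100,265),(0,295,95,330),(90,150,240,225))])
E
```

```text
lip [-93.8 -59.1 112. ] mark [-94.  -54.1 114. ] [-94.  -50.9 104. ]
top red [-94.1  56.6 114. ]
top red [-95.3 -55.7 114. ]
jar lid [-51.5  19.7 190. ] [-65.2  19.4 190. ]
jar/tray patch shift [((-0.2987975591834626, 0.3187777912154619), 0.9609750890731812), ((-0.35731907021174436, 0.011420205704570918), 0.9099947777059343), ((-0.24764632646369478, 0.4446870033850985), 0.8326911834716797)]
```

The mark is at -94.0 and the lip between -93.8 and -94.7, so they agree within about 1 mm. The jar hasn't shifted relative to the tray and the tray is level. I'm handing in.

```bash
python3 - <<'E'
from plant import get_obs,close_job
print(close_job()); o=get_obs(); print(o["clock"],o["tool_pos"],o["force"],o["opening"])
E
```

```text
the job is handed in; nothing more can be done
None
the job is handed in; nothing more can be done
```

The upper slide tray is drawn out to its red line and still held by the handle. I handed the job in at about 12.3 s. The job reports no verdict, and a reading I tried to take after handing in was refused.

I tipped the catch over to the outside, and it was seen hanging there before I took the handle. The grip is fixed at half the gripper's maximum, so 30 N. I then drew the tray out about 122 mm, straight along the runners.

**Red line:** in the last wrist picture the line is at -94.0 mm and the guide wall's front end at -93.8 mm (along the rack's x). The estimate from the catch put the lip at -94.7 mm. In the top view the two ends of the line read -94.1 and -95.3 mm, so the checks agree to about 1.5 mm.

**Level and jar:** hand height changed by less than 0.5 mm over the pull. In the wrist view the tray and jar moved by less than half a pixel relative to the hand. Seen from above, the jar moved about 122.8 mm, the same as the tray within measuring error.

**Forces and surroundings:** the wrist force readings I took stayed under about 5 N. The last pictures show the small bottle, vial and brown bottle where they stood. I did not recheck the clock.

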